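Lay over the tabs of the over counter

ROBOT

A 6-joint arm with a two-finger parallel gripper is mounted at the origin on the work surface. World frame = base frame: x ahead of the robot, y to its left, z up, the work surface at z = 0. Lengths are in m, angles in rad, forces in N, time in s.
With the tool pointing down it reaches from about 0.275 to 0.75 m from the base axis. Payload 10.2 kg.
Tool frame: the origin (TCP) lies at the very end of the fingers, on their centre line; the grasp point (between the pads) lies 19 mm behind it; z points along the fingers, y is the direction in which the jaws open and shut (so a half turn about z gives the same grasp; the last joint's range is limited). The gripper opens to 88 mm and grips with 3 to 60 N. Pads are 18 mm wide; open, the fingers measure 123 mm over their backs; the gripper's body (75 mm by 187 mm) begins 45 mm behind the grasp point.
Start: joints at [-1.5, 0.313, 1.498, -0, 1.331, -0.223], TCP at [0.152, -0.503, 0.239] pointing down, gripper open.
Joint ranges: [-2.94, 2.94], [-0.97, 2.17], [0.19, 2.56], [-1.23, 4.37], [0.02, 3.11], [-2.88, 2.88]. Speed limits (rad/s): [2.39, 2.39, 3.01, 3.14, 3.14, 3.14].

INTERFACE

Orientations are given as [roll, pitch, yaw] about the fixed x, y, z axes, in that order (R = Rz(yaw) Ry(pitch) Rx(roll)).
In Python, from bench import status, cams, ticket gives the robot as it stands.
- The arm moves only by the shell command python3 -m handwheel 'ROWS' [FORCE]. ROWS is a JSON object of lists of equal length, an entry for each row: "twist": the turn, a rotation vector about the tool's x, y, z in rad, a list of three; "travel": the shift along the tool's x, y, z in cm, a list of three; "gripper": the closure in counts, from 0 (fully open) to 255 (shut). In form: {"twist": [[ax, ay, az], ...], "travel": [[dx, dy, dz], ...], "gripper": [gripper, ...]}. A call has 1 to 20 rows; each row is the pose to reach, as a shift and turn from the pose commanded when the call began, along the tool's axes at that moment; what a row does not reach only later rows make up. A row lasts 1/12 s, in which the tool goes at most 41.7 mm and 7.16 degrees, less where a joint would pass 70% of its speed; a pose out of reach is approached as far as the arm can. A call with a gripper value outside its range is refused whole. The fingers move at their own pace and stop on an object; FORCE is the grip in N (left out, the last holds). Time passes only in rows, so rows that repeat a pose let the fingers close. It gives the time, the measured TCP pose, the force and the opening at its end, in the units of the state.
- status.read_state(): the state, without advancing time (a new reading comes with each control period).
- cams.get_image(name): name is "scene" or "top"; returns a dict with "image" (480x640x3 uint8, blue, green, red), "camera_matrix" (3x3 intrinsics, pixels), "distortion" ([k1, k2, p1, p2, k3] as OpenCV has them; the pictures are not rectified), "R" (3x3) and "t" (3): a world point X has camera coordinates R X + t. Camera axes: x right, y down, z forward; pixel columns grow to the right and rows downward; lengths in m; the calibration is good to about 2 mm. A picture is of the moment at which its call begins. There is no depth.
- ticket.finish_job(): hands the job in, once; it reports no verdict.
The state is a dict: "time_s": time; "q": joint angles; "joint_vel": joint speeds; "tau": joint torques, N m; "eef_pos": TCP position; "orientation": TCP orientation; "wrist_force": force on the tool from outside, world axes, zero at the start; "ft_torque": the same for the moment, N m; "finger_gap": finger opening in m.
Only numpy, scipy, OpenCV 4.12 (cv2) and the standard library are available. Lean on these libraries where they do the work, as an engineer would, in place of code of your own. Each camera call takes 0.05 s, during which the arm holds its last target. There are 200 camera calls.

TASK

The over is finished: run a fingertip lightly along the curved row of six upright tabs on the over counter, from the round-pad end to the square end, so that each tab in turn folds over and lies flat. Follow the curve without grasping, lifting or shifting the counter, leave the ball, marker disc, bail and clipboard alone, and finish with the hand clear.

Things in the scene. Friction and masses are not known exactly. Their poses are not given: they have to be found in the camera images.
- counter: over counter: loose grey plastic base, about 0.8 kg, on the pine board; a band 10 mm thick and 36 mm wide bent to a circular arc of 130 mm centre-line radius. Origin: centre of that circle, level with the underside; z up. The arc's middle lies to -x of it; it runs from a round pad (114 mm to +y, 64 mm to -x) to a square-cut end (107 mm to -y)
- start_pad (a point): centre of the top face of the round pad, 52 mm across, 10 mm above the board, at the start of the row; it lies on the arc's centre line, 47 mm along it before the first tab
- row_end (a point): point on the centre line on the base's top face by the square-cut end, 10 mm above the board, 32 mm along the arc past the last tab's hinge
- tab1_root (a point): middle of the hinge of tab 1 (tab 1 next to the round pad, tab 6 next to the square end), fixed on the base, 12.5 mm above the board on the arc's centre line; hinges are 36 mm apart along the arc
- tab1 (a joint): hinge angle of tab 1, rad; white plastic tab 21 mm wide across the arc, 4 mm thick, 28 mm tall from its hinge. 0 = leaning 0.25 rad back towards the round pad (stop), 0.25 = upright, 1.80 = flat towards the square end (stop). Slightly stiff (0.0007 N m); starts at 0 to 0.2 and stays where put near upright; pushed 0.35 rad or more past upright it drops flat by its own weight
- tab2_root (a point): middle of the hinge of tab 2 (tab 1 next to the round pad, tab 6 next to the square end), fixed on the base, 12.5 mm above the board on the arc's centre line; hinges are 36 mm apart along the arc
- tab2 (a joint): hinge angle of tab 2, rad; white plastic tab 21 mm wide across the arc, 4 mm thick, 28 mm tall from its hinge. 0 = leaning 0.25 rad back towards the round pad (stop), 0.25 = upright, 1.80 = flat towards the square end (stop). Slightly stiff (0.0007 N m); starts at 0 to 0.2 and stays where put near upright; pushed 0.35 rad or more past upright it drops flat by its own weight
- tab3_root (a point): middle of the hinge of tab 3 (tab 1 next to the round pad, tab 6 next to the square end), fixed on the base, 12.5 mm above the board on the arc's centre line; hinges are 36 mm apart along the arc
- tab3 (a joint): hinge angle of tab 3, rad; white plastic tab 21 mm wide across the arc, 4 mm thick, 28 mm tall from its hinge. 0 = leaning 0.25 rad back towards the round pad (stop), 0.25 = upright, 1.80 = flat towards the square end (stop). Slightly stiff (0.0007 N m); starts at 0 to 0.2 and stays where put near upright; pushed 0.35 rad or more past upright it drops flat by its own weight
- tab4_root (a point): middle of the hinge of tab 4 (tab 1 next to the round pad, tab 6 next to the square end), fixed on the base, 12.5 mm above the board on the arc's centre line; hinges are 36 mm apart along the arc
- tab4 (a joint): hinge angle of tab 4, rad; white plastic tab 21 mm wide across the arc, 4 mm thick, 28 mm tall from its hinge. 0 = leaning 0.25 rad back towards the round pad (stop), 0.25 = upright, 1.80 = flat towards the square end (stop). Slightly stiff (0.0007 N m); starts at 0 to 0.2 and stays where put near upright; pushed 0.35 rad or more past upright it drops flat by its own weight
- tab5_root (a point): middle of the hinge of tab 5 (tab 1 next to the round pad, tab 6 next to the square end), fixed on the base, 12.5 mm above the board on the arc's centre line; hinges are 36 mm apart along the arc
- tab5 (a joint): hinge angle of tab 5, rad; white plastic tab 21 mm wide across the arc, 4 mm thick, 28 mm tall from its hinge. 0 = leaning 0.25 rad back towards the round pad (stop), 0.25 = upright, 1.80 = flat towards the square end (stop). Slightly stiff (0.0007 N m); starts at 0 to 0.2 and stays where put near upright; pushed 0.35 rad or more past upright it drops flat by its own weight
- tab6_root (a point): middle of the hinge of tab 6 (tab 1 next to the round pad, tab 6 next to the square end), fixed on the base, 12.5 mm above the board on the arc's centre line; hinges are 36 mm apart along the arc
- tab6 (a joint): hinge angle of tab 6, rad; white plastic tab 21 mm wide across the arc, 4 mm thick, 28 mm tall from its hinge. 0 = leaning 0.25 rad back towards the round pad (stop), 0.25 = upright, 1.80 = flat towards the square end (stop). Slightly stiff (0.0007 N m); starts at 0 to 0.2 and stays where put near upright; pushed 0.35 rad or more past upright it drops flat by its own weight
- ball_center (a point): centre of a ball 66 mm across resting in the hole of the marker disc, on the board behind the counter; leave alone
- disc: flat marker disc, ring 84 mm across, hole 42 mm, 8 mm thick, on the board under the ball; origin at the centre of its underside; leave alone
- bail_center (a point): centre of a loose wooden bail 106 mm long, 13 mm thick, lying on the board inside the counter's curve; leave alone
- clipboard: small white clipboard, 112 x 165 x 4 mm, lying on the board behind the counter, a steel clip (top about 22 mm above the board) holding a spare bail across its +y end; origin at the centre of its underside; leave alone
- shelf: pine board 300 mm (x) by 560 mm (y), 20 mm thick, top 110 mm above the bench, on two galvanised brackets screwed to a batten, their small upturned lips (7 mm above the board) at its far edge; fixed. Origin on the bench below the board's centre, z up

How it is judged:
By the outcome, as a careful person would: the job done as asked, in the order asked, and still so for the second after the job is handed in, with the robot touching nothing.
It also fails if it takes over 48 s, if anything falls off the work surface, if the arm or the gripper's body presses on something with over 40 N, if the wrist force passes 120 N, or if a joint passes its speed limit or range.

## Working session

There is one attempt and no reset: what is moved stays moved. The work goes in short steps, Python scripts to look and compute and a shell command to move; the robot and the scene stay as the last step left them, time stands still between calls to the robot, and variables do not carry over. Pictures are saved under pics/ and viewed, about 8 in all and at most 12, crops included, and the job is handed in when it is done.

```bash
mkdir -p pics
python3 - <<'E'
from bench import status,cams
import cv2,numpy as np
for n in("scene","top"):
    d=cams.get_image(n);cv2.imwrite(f"pics/{n}0.png",d["image"])
    np.savez(f"{n}0.npz",**d);print(n,d["camera_matrix"].tolist(),d["distortion"],d["R"].tolist(),d["t"])
print(status.read_state())
E
```

```text
scene [[470.9683368195258, 0.0, 306.591895978457], [0.0, 470.9683368195258, 246.53669610855954], [0.0, 0.0, 1.0]] [-0.02295664  0.          0.          0.          0.        ] [[-0.6508925228218039, 0.7591670831034029, -0.0020648648717192532], [0.4638906453679841, 0.39557325484308686, -0.7926709715846303], [-0.6009529040405266, -0.5169014799602698, -0.6096461819286166]] [ 0.38075421 -0.17978994  1.10347096]
top [[546.7169413129138, 0.0, 320.31828347118153], [0.0, 546.7169413129138, 232.55735665528854], [0.0, 0.0, 1.0]] [-0.13345353  0.          0.          0.          0.        ] [[0.004859564790972004, -0.9999619685878451, -0.007241961610241316], [-0.9836996749310618, -0.003478484430927959, -0.1797855658460588], [0.17975353729639396, 0.007997594887568078, -0.9836791673637542]] [0.01825081 0.6121809  0.96606306]
{'time_s': 0.1, 'q': array([-1.50038612e+00,  3.13372557e-01,  1.49834079e+00,  6.55914797e-06,
        1.33103460e+00, -2.23393516e-01]), 'joint_vel': array([-1.53450871e-03, -2.11066934e-03, -1.75221394e-03, -4.85765681e-04,
        6.45734197e-04,  6.06288041e-06]), 'tau': array([ 2.65608061e-03, -4.02810216e+01, -2.52646297e+01,  6.95345155e-02,
        3.41963244e-02, -4.44366071e-05]), 'eef_pos': array([ 0.1520145 , -0.50227766,  0.23823696]), 'orientation': array([-3.14046748e+00, -2.62154237e-04,  2.93802011e-01]), 'wrist_force': array([ 0.01688775, -0.38973961, -0.02081794]), 'ft_torque': array([ 0.01451725,  0.013211  , -0.01730746]), 'finger_gap': 0.08786884389298118}
```

View pics/scene0.png

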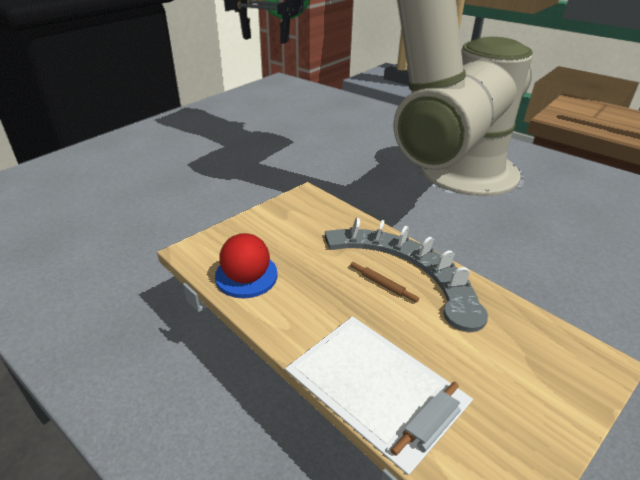

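View pics/top0.png

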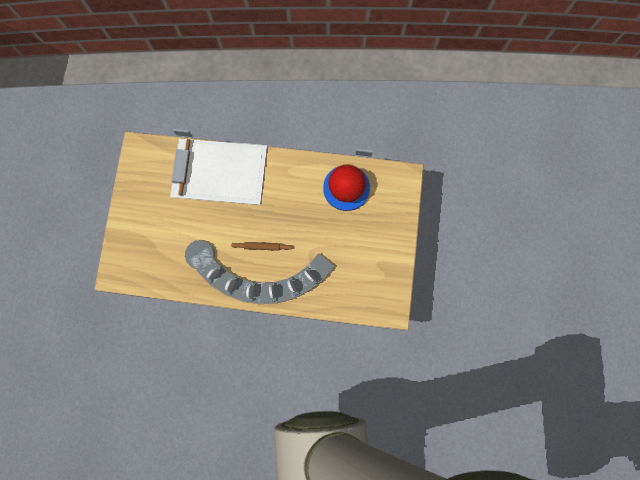

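```bash
cat > h.py <<'E'
import numpy as np,cv2
from scipy.optimize import least_squares
def cast(d,uv,z):
    n=cv2.undistortPoints(np.float64(uv).reshape(-1,1,2),d["camera_matrix"],d["distortion"])[:,0]
    R,t=d["R"],d["t"];C=-R.T@t;r=np.c_[n,np.ones(len(n))]@R
    return C+r*((z-C[2])/r[:,2])[:,None]
def proj(d,X):
    return cv2.projectPoints(np.float64(X),cv2.Rodrigues(d["R"])[0],d["t"],d["camera_matrix"],d["distortion"])[0][:,0]
A0=np.arctan2(114,-64)
def pts(c,th,s,z):   # s: arc length from pad, m
    a=A0+th+np.asarray(s)/.13
    return np.c_[c[0]+.13*np.cos(a),c[1]+.13*np.sin(a),np.full(len(a),z)]
S=[0]+[.047+.036*i for i in range(6)]+[.259]
E
cat > m.py <<'E'
from h import *
import sys
tag=sys.argv[1]
for n,roi in(("top",(175,235,340,308)),("scene",(318,210,495,335))):
    d=dict(np.load(f"{n}{tag}.npz"));im=d["image"];hsv=cv2.cvtColor(im,cv2.COLOR_BGR2HSV)
    m=((hsv[...,1]<75)&(hsv[...,2]>45)).astype(np.uint8);k=np.zeros_like(m);x0,y0,x1,y1=roi;k[y0:y1,x0:x1]=1;m&=k
    # keep the component (remove bench): largest not touching roi border
    N,L,st,ce=cv2.connectedComponentsWithStats(m);
    i=max((i for i in range(1,N) if st[i,0]>x0 and st[i,1]>y0 and st[i,0]+st[i,2]<x1 and st[i,1]+st[i,3]<y1),key=lambda i:st[i,4])
    print(n,st[i]); m=(L==i).astype(np.uint8)
    if n=="scene": # base only: drop white tabs sticking out
        m&=(hsv[...,2]<150).astype(np.uint8)
    v,u=np.nonzero(m);P=cast(d,np.c_[u,v],.12)[:,:2]
    c=np.array([P[:,0].max()-.03,P[:,1].mean()])
    for it in range(8):
        a=np.unwrap(np.arctan2(P[:,1]-c[1],P[:,0]-c[0])%(2*np.pi)); a=np.arctan2(P[:,1]-c[1],P[:,0]-c[0])%(2*np.pi)
        lo=np.percentile(a,.3); r=np.hypot(*(P-c).T); w=(a>lo+.45)&(abs(r-.13)<.025)
        c=least_squares(lambda c:np.hypot(*(P[w]-c).T)-.13,c,loss="soft_l1",f_scale=.01).x
    r=np.hypot(*(P[w]-c).T);print(" centre",c,"rstd",r.std(),"r pct",np.percentile(r,[1,99]))
    end=a[abs(r0-.13)<.012].max() if (r0:=np.hypot(*(P-c).T)) is not None else 0
    W=a<lo+.36; pad=None
    # pad: min enclosing circle of points near its guess
    g=c+.13*np.array([np.cos(lo+.2),np.sin(lo+.2)])
    for it in range(8):
        q=P[np.hypot(*(P-g).T)<.028]; q=q.mean(0); g=.5*g+.5*q
    pa=np.arctan2(*(g-c)[::-1])
    print(" pad",g,"r",np.hypot(*(g-c)),"th from pad",pa-A0,"th from lo edge",lo+.2-A0,"th from end",end-np.arcsin(107/130)-np.pi)
    cs=cv2.drawContours(im.copy(),cv2.findContours(m,0,2)[0],-1,(0,255,0),1)
    for p in proj(d,pts(c,pa-A0,S,.12)): cv2.circle(cs,tuple(int(x) for x in p.round()),1,(0,0,255),-1)
    cv2.imwrite(f"pics/m_{n}{tag}.png",cv2.resize(cs[y0-8:y1+8,x0-8:x1+8],None,fx=4,fy=4,interpolation=0)[:600,:800])
E
python3 m.py 0
```

```text
top [ 185  240  150   64 3685]
 centre [0.62335599 0.11919107] rstd 0.010626387285844283 r pct [0.1108204  0.14708725]
 pad [0.55988415 0.23153626] r 0.1290353187560088 th from pad 0.002708856088672551 th from lo edge 0.004017502439197962 th from end 0.045591273751225625Traceback (most recent call last):
  File "m.py", line 9, in <module>
    i=max((i for i in range(1,N) if st[i,0]>x0 and st[i,1]>y0 and st[i,0]+st[i,2]<x1 and st[i,1]+st[i,3]<y1),key=lambda i:st[i,4])
ValueError: max() iterable argument is empty
```

```bash
python3 - <<'E'
s=open('m.py').read()
s=s.replace('i=max((i for','i=L[315,466] if n=="scene" else max((i for')
open('m.py','w').write(s)
E
python3 m.py 0
python3 - <<'E'
import cv2,numpy as np
a=cv2.imread('pics/m_top0.png');b=cv2.imread('pics/m_scene0.png')
print(a.shape,b.shape)
b=cv2.resize(b,(b.shape[1]*a.shape[1]//b.shape[1]*1//1,a.shape[0])) if 0 else b
w=max(a.shape[1],b.shape[1]);p=lambda i:cv2.copyMakeBorder(i,0,0,0,w-i.shape[1],0)
o=np.vstack([p(a),p(b)]);s=600/o.shape[0];cv2.imwrite('pics/mm0.png',cv2.resize(o,None,fx=s,fy=s,interpolation=cv2.INTER_AREA))
E
```

```text
top [ 185  240  150   64 3685]
 centre [0.62335599 0.11919107] rstd 0.010626387285844283 r pct [0.1108204  0.14708725]
 pad [0.55988415 0.23153626] r 0.1290353187560088 th from pad 0.002708856088672551 th from lo edge 0.004017502439197962 th from end 0.045591273751225625
scene [ 325  210  170  122 9928]
 centre [0.56587622 0.1521606 ] rstd 0.01411408166288015 r pct [0.10580486 0.15467801]
 pad [0.57006564 0.2404537 ] r 0.08839244382355367 th from pad -0.5589695307048432 th from lo edge -0.6227439330359736 th from end 0.6645658786116777
(356, 724, 3) (564, 772, 3)
```

View pics/mm0.png

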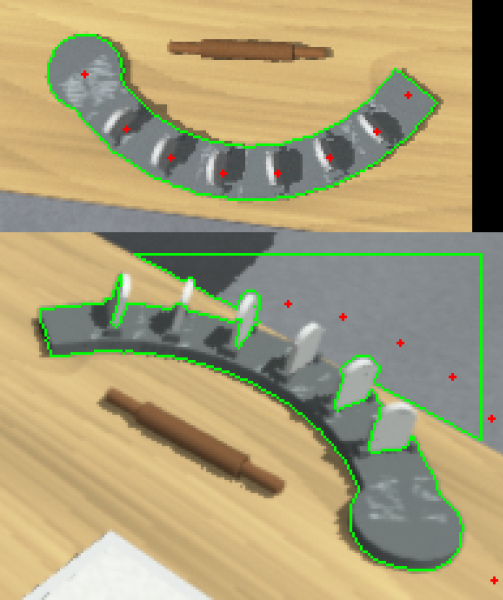

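```bash
cat >> h.py <<'E'
CEN=np.array([.6234,.1192]);TH=.01
def goal(s,z): # tcp pos and yaw (tool x opposite to travel)
    a=A0+TH+s/.13
    return np.r_[CEN+.13*np.array([np.cos(a),np.sin(a)]),z],a+np.pi/2-np.pi
def todo(st,s,z):
    from scipy.spatial.transform import Rotation as Ro
    p,y=goal(s,z);R=Ro.from_euler("xyz",st["orientation"]);G=Ro.from_euler("xyz",[np.pi,0,y])
    print("goal",p,y,"travel cm",R.inv().apply(p-st["eef_pos"])*100,"twist",(R.inv()*G).as_rotvec())
E
python3 - <<'E'
from h import *
from bench import status
todo(status.read_state(),.003,.2)
d=dict(np.load("scene0.npz"));im=cv2.resize(d["image"],None,fx=4,fy=4,interpolation=2)
for th,c in((.0,(0,0,255)),(.04,(255,0,0))):
    for p in proj(d,pts(CEN,th,S,.12)): cv2.circle(im,tuple(int(v) for v in (p*4+1.5).round()),3,c,-1)
    for r in(.112,.148):
        a=np.linspace(A0+th+.2,A0+th+.2645/.13,60)
        for p in proj(d,np.c_[CEN[0]+r*np.cos(a),CEN[1]+r*np.sin(a),a*0+.12]): cv2.circle(im,tuple(int(v) for v in (p*4+1.5).round()),1,c,-1)
cv2.imwrite("pics/ov.png",im[820:1350,1260:2000])
E
```

```text
goal [0.55604645 0.23039127 0.2       ] 0.5446330502472283 travel cm [ 59.88851289 -58.42253377   3.90513355] twist [-0.00108639 -0.00040189 -0.25083086]
```

View pics/ov.png

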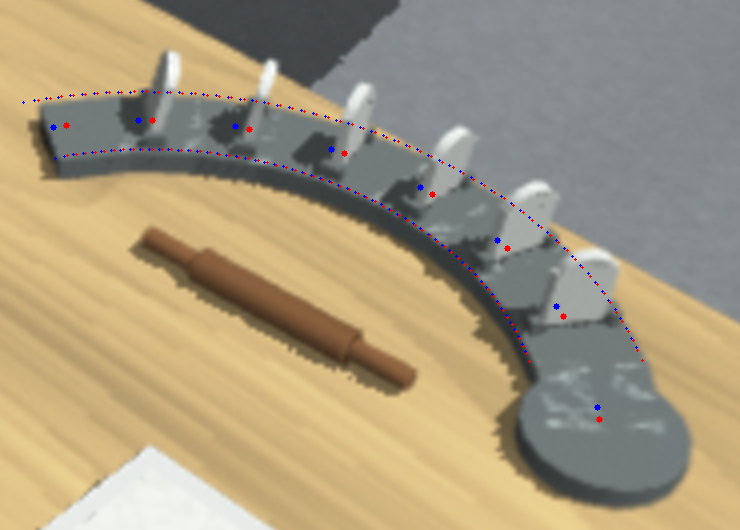

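```bash
sed -i 's/TH=.01/TH=0./' h.py; python3 -m handwheel '{"twist":[[0,0,-0.25],[0,0,-0.25],[0,0,-0.25],[0,0,-0.25],[0,0,-0.25],[0,0,-0.25],[0,0,-0.25],[0,0,-0.25],[0,0,-0.25],[0,0,-0.25],[0,0,-0.25],[0,0,-0.25],[0,0,-0.25],[0,0,-0.25],[0,0,-0.25],[0,0,-0.25],[0,0,-0.25],[0,0,-0.25],[0,0,-0.25],[0,0,-0.25]],"travel":[[3,-2.9,0],[6,-5.8,0],[9,-8.8,0],[12,-11.7,0],[15,-14.6,0],[18,-17.5,0],[21,-20.4,0],[24,-23.4,0],[27,-26.3,0],[30,-29.2,0],[33,-32.1,0],[36,-35.0,0],[39,-38,0],[42,-40.9,0],[45,-43.8,0],[48,-46.7,0],[51,-49.7,0],[54,-52.6,0],[57,-55.5,0],[59.9,-58.4,0]],"gripper":[255,255,255,255,255,255,255,255,255,255,255,255,255,255,255,255,255,255,255,255]} 5'
cat > t.py <<'E'
from h import *
from bench import status
import sys
st=status.read_state();print(st["time_s"],st["eef_pos"],st["orientation"],st["wrist_force"],st["finger_gap"],st["q"][5])
todo(st,float(sys.argv[1]),float(sys.argv[2]))
E
python3 t.py .003 .17
```

```text
0.1 [ 0.1520145  -0.50227766  0.23823696] [-3.14046748e+00 -2.62154237e-04  2.93802011e-01] [ 0.01688775 -0.38973961 -0.02081794] 0.08786884389298118 -0.223393515771107
goal [0.55716171 0.23105924 0.17      ] 0.5346330502472285 travel cm [ 60.0138175  -58.45079519   6.9052002 ] twist [-0.00108816 -0.00039637 -0.24083087]invalid input: not JSON, or not a number
```

```bash
python3 -m handwheel '{"twist":[[0,0,-0.02]],"travel":[[3,-2.9,0]],"gripper":[255]}'; python3 -m handwheel --help | head -20
```

```text
time_s: 0.18
eef_pos: [0.1703, -0.4689, 0.2375]
orientation: [-3.141, 0.001, 0.31]
wrist_force: [1.1, 0.1, 0.8]
finger_gap: 0.0838invalid input: not JSON, or not a number
```

```bash
python3 -m handwheel '{"twist":[[0,0,-0.23],[0,0,-0.23],[0,0,-0.23],[0,0,-0.23],[0,0,-0.23],[0,0,-0.23],[0,0,-0.23],[0,0,-0.23],[0,0,-0.23],[0,0,-0.23],[0,0,-0.23],[0,0,-0.23],[0,0,-0.23],[0,0,-0.23],[0,0,-0.23],[0,0,-0.23],[0,0,-0.23],[0,0,-0.23],[0,0,-0.23],[0,0,-0.23]],"travel":[[3,-2.8,0],[6,-5.6,0],[9,-8.4,0],[12,-11.3,0],[15,-14.1,0],[18,-16.9,0],[21,-19.7,0],[24,-22.5,0],[27,-25.3,0],[30,-28.1,0],[33,-31,0],[36,-33.8,0],[39,-36.6,0],[42,-39.4,0],[45,-42.2,0],[48,-45,0],[51,-47.8,0],[54,-50.6,0],[56,-52.5,0],[58,-54.4,0]],"gripper":[255,255,255,255,255,255,255,255,255,255,255,255,255,255,255,255,255,255,255,255]}'
python3 t.py .003 .17
```

```text
time_s: 1.85
eef_pos: [0.5563, 0.2324, 0.238]
orientation: [-3.141, 0.001, 0.545]
wrist_force: [1.1, -0.3, 0.7]
finger_gap: 0.0004
1.85 [0.55634755 0.23236198 0.23799274] [-3.14124793e+00  1.04054836e-03  5.44998865e-01] [ 1.0623931  -0.27408239  0.66700642] 0.0004283790353063173 1.2273359262793917
goal [0.55716171 0.23105924 0.17      ] 0.5346330502472285 travel cm [0.00915915 0.15595188 6.79921498] twist [-0.00033933  0.00104233  0.01036563]
```

```bash
python3 -m handwheel '{"twist":[[0,0,0.01],[0,0,0.01],[0,0,0.01],[0,0,0.01],[0,0,0.01],[0,0,0.01],[0,0,0.01],[0,0,0.01]],"travel":[[0,0.15,2],[0,0.15,4],[0,0.15,6],[0,0.15,8],[0,0.15,9],[0,0.15,9.8],[0,0.15,10],[0,0.15,10]],"gripper":[255,255,255,255,255,255,255,255]}'
python3 t.py .003 .138
python3 - <<'E'
from bench import cams
import cv2,numpy as np
a=cams.get_image("scene")["image"][190:360,300:520];b=cams.get_image("top")["image"][210:340,150:370]
cv2.imwrite("pics/s1.png",cv2.resize(np.vstack([a,b]),None,fx=2,fy=2))
E
```

```text
time_s: 2.52
eef_pos: [0.557, 0.2291, 0.1389]
orientation: [-3.142, -0.0, 0.534]
wrist_force: [-0.1, 0.5, 0.7]
finger_gap: 0.0004
2.5167 [0.55697333 0.22906749 0.13889411] [-3.14158962e+00 -9.91046717e-05  5.33725941e-01] [-0.08297745  0.53950208  0.7312144 ] 0.0003798689607329712 1.232892949424022
goal [0.55716171 0.23105924 0.138     ] 0.5346330502472285 travel cm [ 0.11753749 -0.16188906  0.08942305] twist [-2.98548508e-06 -9.91060394e-05 -9.07109407e-04]
```

View pics/s1.png

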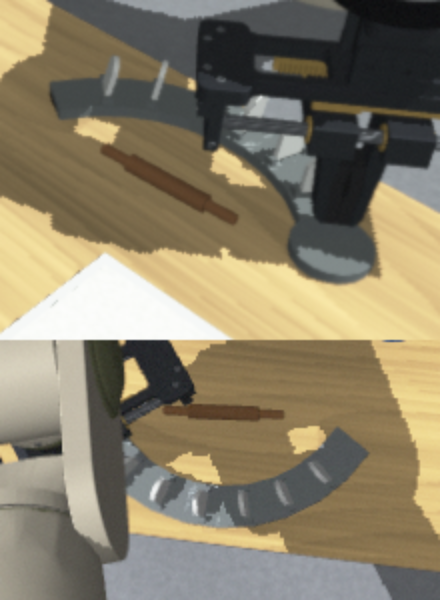

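```bash
python3 -m handwheel '{"twist":[[0,0,-0.035],[0,0,-0.07],[0,0,-0.105],[0,0,-0.14],[0,0,-0.175],[0,0,-0.21],[0,0,-0.245],[0,0,-0.28],[0,0,-0.315],[0,0,-0.35],[0,0,-0.385],[0,0,-0.42],[0,0,-0.455],[0,0,-0.49],[0,0,-0.525],[0,0,-0.56],[0,0,-0.595],[0,0,-0.63],[0,0,-0.665],[0,0,-0.70]],"travel":[[-0.36,-0.14,0.05],[-0.81,-0.12,0.05],[-1.26,-0.08,0.05],[-1.71,-0.02,0.05],[-2.16,0.05,0.05],[-2.61,0.14,0.05],[-3.05,0.24,0.05],[-3.49,0.36,0.05],[-3.93,0.49,0.05],[-4.36,0.64,0.05],[-4.78,0.8,0.05],[-5.2,0.98,0.05],[-5.61,1.17,0.05],[-6.02,1.38,0.05],[-6.42,1.6,0.05],[-6.81,1.84,0.05],[-7.19,2.08,0.05],[-7.56,2.35,0.05],[-7.92,2.62,0.05],[-8.28,2.91,0.05]],"gripper":[255,255,255,255,255,255,255,255,255,255,255,255,255,255,255,255,255,255,255,255]}'
python3 t.py .094 .138
python3 - <<'E'
from bench import cams
import cv2,numpy as np
a=cams.get_image("scene")["image"][190:360,300:520];b=cams.get_image("top")["image"][210:340,150:370]
cv2.imwrite("pics/s2.png",cv2.resize(np.vstack([a,b]),None,fx=2,fy=2))
E
```

```text
time_s: 4.28
eef_pos: [0.5007, 0.1617, 0.1393]
orientation: [3.14, -0.001, 1.236]
wrist_force: [-0.1, -0.0, -0.6]
finger_gap: 0.0
4.2833 [0.50074396 0.16173758 0.13925442] [ 3.13985977e+00 -7.97543768e-04  1.23559019e+00] [-0.11422387 -0.02062748 -0.5647806 ] 4.725308899889905e-05 0.424759524043856
goal [0.50067646 0.16208278 0.138     ] 1.2346330502472291 travel cm [ 0.03027823 -0.01794779  0.12543518] twist [ 0.0017325  -0.00079837  0.00095645]
```

View pics/s2.png

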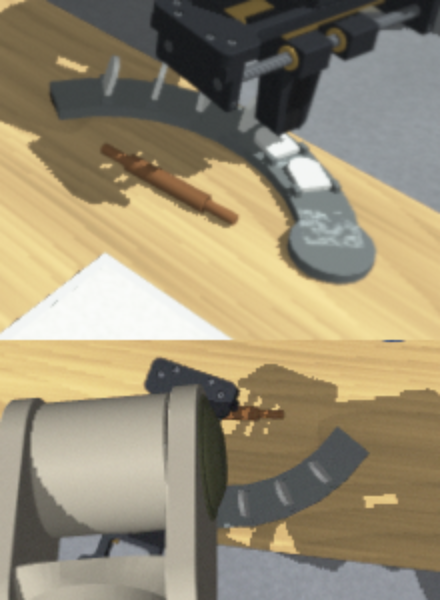

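Tabs 1 and 2 lie flat (around (310,175) and (280,145)). The counter hasn't moved, and contact force is near zero.

```bash
python3 -m handwheel '{"twist":[[0,0,-0.035],[0,0,-0.07],[0,0,-0.105],[0,0,-0.14],[0,0,-0.175],[0,0,-0.21],[0,0,-0.245],[0,0,-0.28],[0,0,-0.315],[0,0,-0.35],[0,0,-0.385],[0,0,-0.42],[0,0,-0.455],[0,0,-0.49],[0,0,-0.525],[0,0,-0.56],[0,0,-0.595],[0,0,-0.63],[0,0,-0.665],[0,0,-0.70]],"travel":[[-0.46,0.01,0.05],[-0.91,0.03,0.05],[-1.36,0.07,0.05],[-1.81,0.13,0.05],[-2.26,0.2,0.05],[-2.71,0.29,0.05],[-3.15,0.39,0.05],[-3.59,0.51,0.05],[-4.03,0.64,0.05],[-4.46,0.79,0.05],[-4.88,0.95,0.05],[-5.3,1.13,0.05],[-5.71,1.32,0.05],[-6.12,1.53,0.05],[-6.52,1.75,0.05],[-6.91,1.99,0.05],[-7.29,2.23,0.05],[-7.66,2.5,0.05],[-8.02,2.77,0.05],[-8.38,3.06,0.05]],"gripper":[255,255,255,255,255,255,255,255,255,255,255,255,255,255,255,255,255,255,255,255]}'
python3 t.py .185 .138
python3 - <<'E'
from bench import cams
import cv2,numpy as np
a=cams.get_image("scene")["image"][190:360,300:520];b=cams.get_image("top")["image"][210:340,150:370]
cv2.imwrite("pics/s3.png",cv2.resize(np.vstack([a,b]),None,fx=2,fy=2))
E
```

```text
time_s: 6.05
eef_pos: [0.5021, 0.0726, 0.1384]
orientation: [3.14, 0.001, 1.934]
wrist_force: [0.3, 0.2, 0.1]
finger_gap: 0.0003
6.05 [0.50205603 0.07263555 0.13840087] [3.14035382e+00 5.32560975e-04 1.93432477e+00] [0.29280236 0.1630192  0.07626922] 0.0003204795904516015 -0.451230908489081
goal [0.50191001 0.07293789 0.138     ] 1.9346330502472284 travel cm [ 0.03347126 -0.00294623  0.04006596] twist [ 0.00123875  0.00053275 -0.00030795]
```

View pics/s3.png

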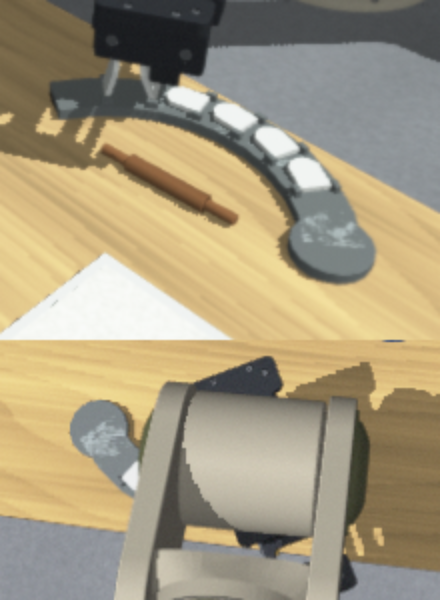

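Tabs 1 to 4 are flat, and 5 and 6 are still up at (150,80) and (112,75). Next is the last stretch, 14 rows to s ≈ 0.249, with a short settle at the end.

```bash
python3 -m handwheel '{"twist":[[0,0,-0.035],[0,0,-0.07],[0,0,-0.105],[0,0,-0.14],[0,0,-0.175],[0,0,-0.21],[0,0,-0.245],[0,0,-0.28],[0,0,-0.315],[0,0,-0.35],[0,0,-0.385],[0,0,-0.42],[0,0,-0.455],[0,0,-0.49],[0,0,-0.49],[0,0,-0.49],[0,0,-0.49]],"travel":[[-0.46,0.01,0],[-0.91,0.03,0],[-1.36,0.07,0],[-1.81,0.13,0],[-2.26,0.2,0],[-2.71,0.29,0],[-3.15,0.39,0],[-3.59,0.51,0],[-4.03,0.64,0],[-4.46,0.79,0],[-4.88,0.95,0],[-5.3,1.13,0],[-5.71,1.32,0],[-6.12,1.53,0],[-6.12,1.53,0],[-6.12,1.53,0],[-6.12,1.53,0]],"gripper":[255,255,255,255,255,255,255,255,255,255,255,255,255,255,255,255,255]}'
python3 t.py .249 .138
```

```text
time_s: 7.57
eef_pos: [0.5375, 0.0213, 0.1378]
orientation: [3.141, 0.0, 2.422]
wrist_force: [0.0, -0.6, 1.1]
finger_gap: 0.0004
7.5667 [0.53746147 0.02125161 0.13784916] [3.14146946e+00 3.12274573e-05 2.42222266e+00] [ 0.00294793 -0.57300024  1.12026833] 0.0003718887343348437 -1.0299330629306085
goal [0.53820391 0.02100822 0.138     ] 2.4269407425549208 travel cm [-0.07188589  0.03061385 -0.01507775] twist [ 1.23121587e-04  3.15180227e-05 -4.71808281e-03]
```

```bash
python3 -m handwheel '{"twist":[[0,0,0],[0,0,0],[0,0,0],[0,0,0],[0,0,0],[0,0,0],[0,0,0],[0,0,0],[0,0,0],[0,0,0],[0,0,0],[0,0,0],[0,0,0],[0,0,0],[0,0,0],[0,0,0],[0,0,0]],"travel":[[0,0,-1],[0,0,-3],[0,0,-6],[0,0,-9],[0,0,-12],[0,0,-12],[-2,-3,-12],[-4,-6,-12],[-6,-9,-12],[-8,-12,-12],[-10,-15,-12],[-12,-18,-12],[-14,-21,-12],[-15,-23,-12],[-16,-25,-12],[-16,-25,-12],[-16,-25,-12]],"gripper":[255,255,255,255,255,255,255,255,255,255,255,255,255,255,255,255,255]}'
python3 - <<'E'
from bench import cams
import cv2,numpy as np
D={n:cams.get_image(n) for n in("scene","top")}
for n in D:np.savez(f"{n}1.npz",**D[n])
a=D["scene"]["image"][190:360,280:520];b=D["top"]["image"][120:340,130:370]
cv2.imwrite("pics/s4.png",cv2.resize(np.vstack([a,b]),None,fx=1.5,fy=1.5)) if 0 else cv2.imwrite("pics/s4.png",np.hstack([cv2.resize(a,None,fx=1.66,fy=1.66),cv2.copyMakeBorder(cv2.resize(b,None,fx=1.66,fy=1.66),0,0,0,0,0)[:282]])) if 0 else cv2.imwrite("pics/s4.png",cv2.resize(np.vstack([a,b]),None,fx=1.5,fy=1.5))
x=np.load("top0.npz")["image"].astype(int);y=D["top"]["image"].astype(int)
E
python3 m.py 1 2>/dev/null | head -3
```

```text
time_s: 8.98
eef_pos: [0.4933, -0.273, 0.2576]
orientation: [3.141, -0.0, 2.422]
wrist_force: [-0.2, 0.1, -0.5]
finger_gap: 0.0005
top [ 185  240  150   64 3690]
 centre [0.62335278 0.11916431] rstd 0.010637229640304854 r pct [0.11081374 0.14709968]
 pad [0.55991924 0.23147448] r 0.1289860004268415 th from pad 0.0025838555985173706 th from lo edge 0.003972541327703194 th from end 0.04549432424924538
```

View pics/s4.png

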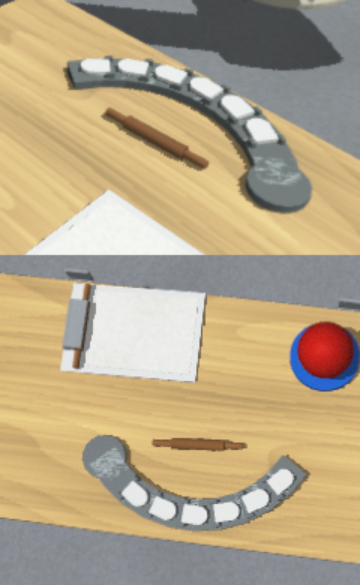

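All six tabs lie flat, and the counter fit matches the first one to under 0.1 mm. The hand is clear of everything.

```bash
python3 -c "
from bench import ticket
print(ticket.finish_job())"
```

```text
the job is handed in; nothing more can be done
None
```

All six tabs are folded flat, and the job is handed in at about 9 s of the 48 s allowed.

**What I did:** I closed the fingers and swept their tips along the arc's centre line, from the round pad to the square end, about 18 mm above the base's top face. The tool turned with the curve throughout. I then lifted 12 cm and moved away to the side.

**Last checks:**
- **Tabs:** the final pictures show all six flat. Pictures during the sweep showed tabs 1–2 flat first, then 3–4, and 5–6 were down in the final picture.
- **Counter:** its fitted position changed by less than 0.1 mm from the first picture.
- **Other objects:** the ball, disc, bail and clipboard look unmoved. I judged this by eye and did not measure it.
- **Force:** the wrist force stayed around 1 N or less in the readings taken at the end of each move.

**What failed or disagreed:**
- **Counter's angle:** the angle from the square end disagreed with the one from the pad by 0.04 rad, about 5 mm along the arc. I used the pad angle because it matched the tab bases in the scene picture.
- **Scene fit:** my automatic counter fit failed on the scene camera picture, so I checked that view with an overlay instead.
- **First move:** the first move command was refused as invalid input. I sent it again without the force argument, and the arm had not moved in between.

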